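# Empty the tipping deburring pot and pin it upright

### The job

Empty the tipping pot: slide the metal tray in under its front lip, crank the pot over until all four brass blanks have dropped into the tray, and crank it gently (never letting it fall back) until it is fully upright again. Then take the retaining pin from the wooden holder and drop it right home, down through the pot's tongue and the bracket's lug. Let go of everything, leave the tray standing flat on the bench with the blanks in it, and do not disturb or knock over the jar, the spanner or the strap clamp.

Things in the scene. Friction and masses are not known exactly. Their poses are not given: they have to be found in the camera images.
- cradle: Green cast bracket fixed to the bench; origin on the bench straight below the hinge axis, which is level along its y, 150 mm up. The pot pours towards its +x. Base plate x -162 to -52, y +-85, 12 high. Side arms at y +-75, 12 thick, lean from x -70 at the bench to bosses (r 19) at x 0, z 150. Rear column x -188 to -162, y +-25, 160 high. Open at bench height for x above -30.
- pot (a joint): Pot's tilt, rad: 0 fully upright on its stop (starts at 0 to 0.08), growing as it tips towards the bracket's +x, to 2.4. Stiff hinge: it stays where left; the blanks need about 2 rad or more. Steel cup 105 deep, radius 52 at the foot, 60 at the rim, wall 4. Upright: foot 70 mm and rim 175 mm above the bench, centreline at the bracket's x = -25.
- crank_grip (a point): Middle of the pot's crank grip: a round black bar 22 mm thick, level, parallel to the hinge axis, 85 long (y 92 to 177 of the bracket; this point y 138). It turns with the pot on a 90 mm radius about the hinge axis: pot upright, it is at x -78, z 195 of the bracket; it passes over the top, and at 2.2 rad it is at x 84, z 181.
- pot_mouth (a point): Centre of the pot's rim circle (moves with the pot). When upright it lies at x = -25, z = 175 of the bracket.
- lock_hole (a point): Fixed point: centre of the locking hole, 170 mm above the bench, x -138, y 0 of the bracket. The seated pin's shoulder sits here. The bracket's fixed lug (plate 50 x 50, z 150 to 160) and, over it when the pot is upright, the pot's tongue (46 wide, 78 long from the rim backwards, z 162 to 170) each have a 16 mm upright hole here.
- tray_spot (a point): Fixed point on the bench in front of the bracket, 60 mm along its +x: with the tray's centre here and its x along the bracket's x, it fits under the pot, clear of the bracket, and the blanks drop inside.
- tray: Loose open aluminium tray, 150 (its x) by 200 (its y) by 45 high, walls and floor 8 thick, 0.5 kg. Origin under its centre, on the bench.
- pin: Loose steel retaining pin, 91 long, upright in the holder at first. Origin at the shoulder (underside of the head), z up along the pin. Below it a shank of 12 mm diameter, 50 long, with a tapered tip; above it a flange of 28 mm diameter, 8 high, then a round grip knob of 24 mm diameter from 10 to 38 above the origin (top at 41).
- holder: Wooden block screwed to the bench, 70 x 70 x 60 high, with a 17 mm wide upright hole, 55 deep, in the middle of its top. Origin under its centre, on the bench.
- jar: Bystander: closed jar, 62 in diameter, 100 high, standing on the bench near the holder. Origin under its centre.
- wrench: Bystander: steel spanner, 180 long, lying flat along its x. Origin under its middle.
- clamp: Bystander: dark steel strap clamp, 110 (x) by 40 by 20 high, with a nut and stud up to 57 high. Origin under its centre.
- blank0: One of four equal brass blanks, 24 x 24 x 32 mm, loose in the pot at first. Origin in the centre of its 24 x 24 underside (as it stood at the start).
- blank1: One of four equal brass blanks, 24 x 24 x 32 mm, loose in the pot at first. Origin in the centre of its 24 x 24 underside (as it stood at the start).
- blank2: One of four equal brass blanks, 24 x 24 x 32 mm, loose in the pot at first. Origin in the centre of its 24 x 24 underside (as it stood at the start).
- blank3: One of four equal brass blanks, 24 x 24 x 32 mm, loose in the pot at first. Origin in the centre of its 24 x 24 underside (as it stood at the start).

How it is judged:
By the outcome, as a careful person would: the job done as asked, in the order asked, and still so for the second after the job is handed in, with the robot touching nothing.
It also fails if it takes over 72 s, if anything falls off the work surface, if the arm or the gripper's body presses on something with over 40 N, if the wrist force passes 120 N, or if a joint passes its speed limit or range.

### The arm

A 6-joint arm with a two-finger parallel gripper is mounted at the origin on the work surface. World frame = base frame: x ahead of the robot, y to its left, z up, the work surface at z = 0. Lengths are in m, angles in rad, forces in N, time in s.
With the tool pointing down it reaches from about 0.35 to 0.775 m from the base axis. Payload 5.5 kg.
Tool frame: the origin (TCP) lies between the finger pads; the fingertips stand 19 mm ahead of it and the grasp point (between the pads) is the TCP; z points along the fingers, y is the line along which they close (so a half turn about z gives the same grasp; the last joint's range is limited). The gripper opens to 85 mm and grips with 20 to 120 N. Pads are 22 mm wide; open, the fingers measure 114 mm over their backs; the gripper's body (76 mm by 85 mm) begins 54 mm behind the grasp point. The pads swing forward as they close: fully open they stand 13 mm farther back than shut.
Start: joints at [-1.256, 0.313, 0.046, 1.304, 0, 1.431], TCP at [0.253, -0.517, 0.25] pointing down, gripper open.
Joint ranges: [-2.76, 2.76], [-0.86, 1.69], [-1.03, 1.26], [-2.2, 2.34], [-1.47, 1.5], [-3.14, 3.14]. Speed limits (rad/s): [2.57, 2.57, 3.14, 3.14, 3.14, 3.14].

### API

Orientations are given as a unit quaternion [w, x, y, z].
In Python, from workcell import env gives the robot as it stands.
- The arm moves only by the shell command python3 -m pendant 'ROWS' [FORCE]. ROWS is JSON, a list of rows, each an object with "travel": the shift along the tool's x, y, z scaled (see below), a list of three; "rot": the turn, a rotation vector about the tool's x, y, z scaled (see below), a list of three; "fingers": the opening, from -1 (shut) to 1 (fully open). In form: [{"travel": [dx, dy, dz], "rot": [wx, wy, wz], "fingers": fingers}, ...]. A call has 1 to 10 rows; each row is the pose to reach, as a shift and turn from the pose commanded when the call began, along the tool's axes at that moment; what a row does not reach only later rows make up. The controller multiplies each number of a shift by 0.12 m and each number of a turn by 60 degrees. A row lasts 1/10 s, in which the tool goes at most 50 mm and 8.59 degrees, less where a joint would pass 70% of its speed; a pose out of reach is approached as far as the arm can. A call with a number of a shift or a turn outside -1 to 1 is refused whole. A call with a gripper value outside its range is refused whole. The fingers move at their own pace and stop on an object; FORCE is the grip in N (left out, the last holds). Time passes only in rows, so rows that repeat a pose let the fingers close. It gives the time, the measured TCP pose, the force, the opening and the grip force at its end, in the units of the state.
- env.get_state(): the state, without advancing time (a new reading comes with each control period).
- env.read_camera(name): name is "scene" or "top"; returns (picture, depth): 480x640x3 uint8, blue, green, red; 480x640 float32, m along the optical axis (not along the pixel's ray), 0 where there is no reading.
- env.camera_model(name): a dict with "fovy" (degrees; the focal length in pixels is half the picture's height over the tangent of half this angle, whatever the lens; pixels are square), "cx", "cy" (the principal point, pixels), "k1" (the pictures are not rectified: a ray, as slopes to the right and down, at radius r is drawn at 1 + k1 r^2 times it, then the intrinsics apply), "rvec" (rotation vector, rad) and "tvec" (3), from world to camera coordinates, as OpenCV has them. Camera axes: x right, y down, z forward; pixel columns grow to the right and rows downward; lengths in m; the calibration is good to about 2 mm. A picture is of the moment at which its call begins. camera_model takes no time and is no camera call.
- env.hand_in(): hands the job in; it is judged then, once.
Trained networks look in the newest picture that a camera, given by its name, has taken for a name from the list of things; names that differ only in an ending like _2 or _b are one class to them, and where a whole thing is asked for, a point or a joint stands for the part that bears it (a point fixed in the world has none). Each returns a list of dicts, best first, with "conf" (0 to 1); they miss things now and then, are a little off and sometimes report something else, mostly with a low value. They report only what shows in the picture. A call takes as long as a camera call.
- env.outline_of(camera, target): "mask" (480x640 bool, what is visible of it) and "xy" ([column, row] in pixels, amid what is visible of it).
The state is a dict: "clock": time; "joint_pos": joint angles; "qvel": joint speeds; "tau": joint torques, N m; "tcp_pos": TCP position; "orientation": TCP orientation; "wrist_force": force on the tool from outside, world axes, zero at the start; "ft_torque": the same for the moment, N m; "finger_gap": finger opening in m; "grip_force": force on a finger pad.
Only numpy, scipy, OpenCV 4.12 (cv2) and the standard library are available. Lean on these libraries where they do the work, as an engineer would, in place of code of your own. Each camera call takes 0.05 s, during which the arm holds its last target. There are 200 camera calls.

## Working session

There is one attempt and no reset: what is moved stays moved. The work goes in short steps, Python scripts to look and compute and a shell command to move; the robot and the scene stay as the last step left them, time stands still between calls to the robot, and variables do not carry over. Pictures are saved under pics/ and viewed, at most 12 in all, crops included, and the job is handed in when it is done.

```bash
ls; mkdir -p pics
python3 - <<'E'
from workcell import env
import cv2,numpy as np
print(env.get_state())
for n in("scene","top"):
    p,d=env.read_camera(n); cv2.imwrite(f"pics/{n}0.png",p); np.save(f"{n}0.npy",d); print(n,env.camera_model(n))
E
```

```text
pics
{'clock': 0.0, 'joint_pos': array([-1.25555653e+00,  3.13966758e-01,  4.49855660e-02,  1.30360233e+00,
       -4.99471675e-07,  1.43124114e+00]), 'qvel': array([-0.0005616 ,  0.00018136,  0.00033259,  0.00035757, -0.00030853,
       -0.00021327]), 'tau': array([-7.11296543e-04, -4.80628252e+01,  2.98531562e+01,  1.96856959e-02,
       -1.07660874e-04, -4.21638106e-06]), 'tcp_pos': array([ 0.25245055, -0.51608872,  0.24943068]), 'orientation': array([-8.90131534e-04,  9.74256022e-01,  2.25442689e-01, -7.86436462e-05]), 'wrist_force': array([ 0.78065402, -0.15651405, -0.35085647]), 'ft_torque': array([ 0.00981334, -0.00900682,  0.01833482]), 'grip_force': 0.0, 'finger_gap': 0.08554470686341845}
scene {'fovy': 42.16467924343389, 'cx': 323.3581390845238, 'cy': 232.15861896722208, 'k1': -0.04966757790895239, 'rvec': array([ 0.79198816,  2.6487444 , -0.96243436]), 'tvec': array([ 0.48099451, -0.14342597,  1.533782  ])}
top {'fovy': 46.30946154249979, 'cx': 319.32925572173764, 'cy': 240.09491020401416, 'k1': -0.059694758757244094, 'rvec': array([ 2.11819671, -2.15282582,  0.18138187]), 'tvec': array([-0.01345019,  0.57317384,  1.05896812])}
```

View pics/scene0.png

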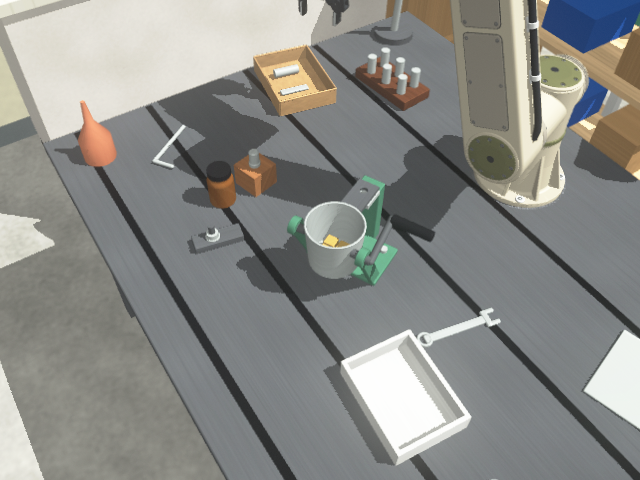

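View pics/top0.png

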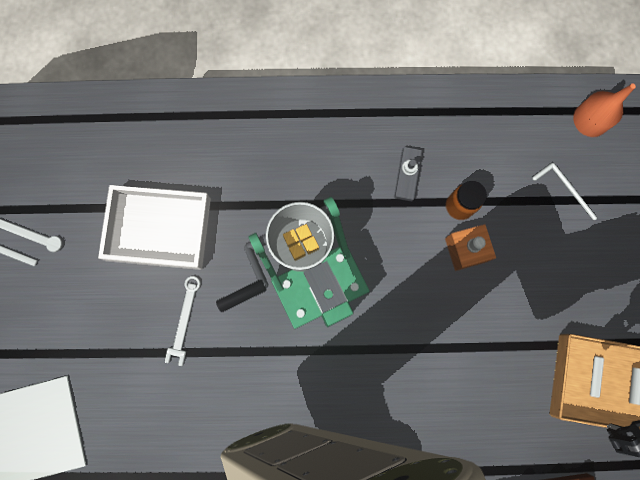

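The scene view shows the pot at (335,240), the tray at (405,395) and the pin in its holder at (254,158). The top view shows the tray at (155,227), the pot at (300,237), the crank grip at (242,295), the pin at (477,243), the clamp at (409,173), the jar at (465,200) and the wrench at (183,320). Next I'll measure.

```bash
cat > h.py <<'E'
import cv2,numpy as np
from scipy.spatial.transform import Rotation as R
from workcell import env
def K(c):
    f=240/np.tan(np.radians(c["fovy"]/2)); return f
def rays(c,uv):
    f=K(c); s=(np.asarray(uv,float).reshape(-1,2)-[c["cx"],c["cy"]])/f
    q=s.copy()
    for _ in range(8): q=s/(1+c["k1"]*(q**2).sum(1,keepdims=True))
    return np.c_[q,np.ones(len(q))]
def world(n,uv,z):   # z = depth along axis
    c=env.camera_model(n); Rm=R.from_rotvec(c["rvec"]).as_matrix()
    return (rays(c,uv)*np.asarray(z).reshape(-1,1)-c["tvec"])@Rm
def cloud(n,d,mask):
    v,u=np.nonzero(mask&(d>0)); return world(n,np.c_[u,v],d[v,u])
def tri(a,b):  # pixel in scene, pixel in top -> point, miss distance
    A=[];o=[]
    for n,p in(("scene",a),("top",b)):
        c=env.camera_model(n);Rm=R.from_rotvec(c["rvec"]).as_matrix()
        o.append(-Rm.T@c["tvec"]); r=(rays(c,p)@Rm)[0]; A.append(r/np.linalg.norm(r))
    M=sum(np.eye(3)-np.outer(r,r) for r in A); y=sum((np.eye(3)-np.outer(r,r))@q for r,q in zip(A,o))
    x=np.linalg.solve(M,y); return x,[np.linalg.norm(np.cross(r,x-q)) for r,q in zip(A,o)]
def proj(n,P):
    c=env.camera_model(n);Rm=R.from_rotvec(c["rvec"]).as_matrix()
    q=np.asarray(P).reshape(-1,3)@Rm.T+c["tvec"]; s=q[:,:2]/q[:,2:]
    return s*(1+c["k1"]*(s**2).sum(1,keepdims=True))*K(c)+[c["cx"],c["cy"]]
E
python3 - <<'E'
from h import *
np.set_printoptions(precision=4,suppress=True)
for t in("cradle","pot","crank_grip","tray","pin","holder","jar","wrench","clamp"):
    for n in("top","scene"):
        d=np.load(n+"0.npy"); r=env.outline_of(n,t)
        if not r: print(t,n,None); continue
        m=r[0]["mask"]; np.save(f"m_{n}_{t}.npy",m)
        P=cloud(n,d,cv2.erode(m.astype(np.uint8),np.ones((3,3)))>0)
        if len(P)==0: print(t,n,'empty');continue
        rect=cv2.minAreaRect(P[:,:2].astype(np.float32))
        zt=np.percentile(P[:,2],98); T=P[P[:,2]>zt-.006]
        print(t,n,round(r[0]["conf"],2),r[0]["xy"],m.sum(),"med",np.median(P,0),"z",np.percentile(P[:,2],[2,98]),"rect",np.round(rect[0],4),np.round(rect[1],4),round(rect[2],1),"top",T.mean(0))
E
```

```text
cradle top 0.9 [307.2, 267.6] 9930 med [ 0.5068 -0.0032  0.1023] z [0.0076 0.2044] rect [0.5123 0.0359] [0.2471 0.2607] 19.9 top [0.4567 0.1087 0.2033]
cradle scene 0.67 [355.4, 233.9] 7591 med [0.5224 0.0049 0.1438] z [0.0091 0.204 ] rect [ 0.5183 -0.024 ] [0.31   0.2339] 75.8 top [0.4623 0.1137 0.2031]
pot top 0.98 [298.8, 255.6] 5306 med [0.5366 0.0078 0.1616] z [0.0716 0.2056] rect [0.525  0.0414] [0.2115 0.1866] 89.0 top [0.4568 0.1085 0.2036]
pot scene 0.89 [344.3, 230.9] 5594 med [0.5378 0.0101 0.154 ] z [0.0778 0.2048] rect [0.5006 0.0238] [0.2028 0.2613] 68.2 top [0.462  0.1132 0.2034]
crank_grip top 0.76 [301.8, 258.2] 4946 med [0.5389 0.0073 0.1584] z [0.0716 0.2057] rect [0.5254 0.0406] [0.2112 0.1861] 88.5 top [0.4566 0.1079 0.2039]
crank_grip scene 0.9 [344.0, 230.5] 5145 med [0.5397 0.0056 0.1517] z [0.0799 0.2045] rect [0.5304 0.041 ] [0.2138 0.1879] 87.3 top [0.4631 0.1135 0.2031]
tray top 0.73 [303.0, 229.2] 186 med [0.5784 0.0061 0.1056] z [0.1018 0.1099] rect [0.5786 0.0066] [0.0212 0.0204] 25.8 top [0.5784 0.0072 0.1064]
tray scene None
pin top 0.63 [476.1, 241.5
[... 824 characters left out ...]
0.0108 0.1022] rect [ 0.6544 -0.3109] [0.0553 0.0577] 29.6 top [ 0.6533 -0.313   0.0995]
wrench top 0.69 [182.6, 327.5] 793 med [0.4077 0.2538 0.0067] z [0.002 0.011] rect [0.4164 0.2526] [0.033  0.1581] 77.3 top [0.412  0.2539 0.0075]
wrench scene 0.62 [460.1, 326.7] 779 med [0.4205 0.2532 0.0078] z [0.003  0.0123] rect [0.4243 0.252 ] [0.0339 0.1656] 77.3 top [0.4204 0.2548 0.0086]
clamp top 0.59 [409.6, 175.4] 988 med [ 0.7142 -0.2079  0.0194] z [0.0143 0.0555] rect [ 0.7156 -0.2091] [0.0364 0.1101] 77.5 top [ 0.7267 -0.2127  0.055 ]
clamp scene 0.59 [219.0, 237.3] 964 med [ 0.7251 -0.2014  0.0189] z [0.005  0.0482] rect [ 0.7211 -0.2061] [0.0401 0.1063] 79.5 top [ 0.7304 -0.2067  0.0503]
```

```bash
cat > fit.py <<'E'
from h import *
from scipy.optimize import least_squares
def box(P,lo,hi):
    c=(np.array(lo)+hi)/2;h=(np.array(hi)-lo)/2; q=abs(P-c)-h
    return np.linalg.norm(np.maximum(q,0),axis=1)+np.minimum(q.max(1),0)
def cyl(P,c,r,h,ax):
    d=P-c; o=[i for i in range(3) if i!=ax]
    q=np.c_[np.linalg.norm(d[:,o],axis=1)-r,abs(d[:,ax])-h]
    return np.linalg.norm(np.maximum(q,0),axis=1)+np.minimum(q.max(1),0)
def loc(P,x,y,yaw): 
    c,s=np.cos(yaw),np.sin(yaw); d=P-[x,y,0]
    return np.c_[c*d[:,0]+s*d[:,1],-s*d[:,0]+c*d[:,1],d[:,2]]
def bracket(P,t):
    L=[box(P,[-.162,-.085,0],[-.052,.085,.012]),box(P,[-.188,-.025,0],[-.162,.025,.16]),box(P,[-.163,-.025,.15],[-.113,.025,.16])]
    for s in(1,-1): L.append(cyl(P,[0,s*.075,.15],.019,.006,1))
    c,s=np.cos(t),np.sin(t); x,z=P[:,0],P[:,2]-.15   # undo tilt
    Q=np.c_[c*x-s*z,P[:,1],s*x+c*z+.15]
    L+=[cyl(Q,[-.078,.1345,.195],.011,.0425,1),box(Q,[-.163,-.023,.162],[-.085,.023,.17])]
    r=np.hypot(Q[:,0]+.025,Q[:,1]); k=.008/.105; u=r-(.050+k*(Q[:,2]-.07))
    q=np.c_[abs(u)-.002,abs(Q[:,2]-.1225)-.0525]
    L.append(np.linalg.norm(np.maximum(q,0),axis=1)+np.minimum(q.max(1),0))
    return np.min(np.abs(L),axis=0)
def fit(clouds,f,x0):
    # params: x0 + per-camera offsets (top first), prior 2 mm
    n=len(x0)
    def res(p):
        r=[f(C-p[n+3*i:n+3*i+3],p[:n])*1000/np.sqrt(len(C))*20 for i,C in enumerate(clouds)]
        r=[np.sqrt(9*2*(np.sqrt(1+(q*np.sqrt(len(C))/20/3)**2)-1))*20/np.sqrt(len(C)) for q,C in zip(r,clouds)]
        return np.concatenate(r+[p[n:]/.002*3])
    s=least_squares(res,list(x0)+[0]*3*len(clouds),x_scale=.01,diff_step=1e-4)
    m=[np.median(f(C-s.x[n+3*i:n+3*i+3],s.x[:n])) for i,C in enumerate(clouds)]
    return s.x,s.cost,m
E
python3 - <<'E'
from fit import *
np.set_printoptions(precision=4,suppress=True)
er=lambda m:cv2.erode(m.astype(np.uint8),np.ones((3,3)))>0
C=[]
for n in("top","scene"):
    d=np.load(n+"0.npy"); m=np.load(f"m_{n}_cradle.npy")|np.load(f"m_{n}_pot.npy"); P=cloud(n,d,m); C.append(P[(P[:,2]>.004)])
best=min((fit(C,lambda P,p:bracket(loc(P,*p[:3]),p[3]),[.54+.02*a,.03,y,.03]) for a in(-1,1) for y in(.3,.45)),key=lambda s:s[1])
print("bracket",best); 
H=[];T=[];J=[]
for n in("top","scene"):
    d=np.load(n+"0.npy"); P=cloud(n,d,np.load(f"m_{n}_holder.npy")|np.load(f"m_{n}_pin.npy")); H.append(P[P[:,2]>.004])
    P=cloud(n,d,np.ones_like(d,bool)); T.append(P[(P[:,2]>.004)&(P[:,2]<.07)&(P[:,0]>.49)&(P[:,0]<.72)&(P[:,1]>.17)&(P[:,1]<.42)])
    J.append(cloud(n,d,np.load(f"m_{n}_jar.npy")))
def hold(P,p):
    a=np.abs(box(loc(P,p[0],p[1],p[2]),[-.035,-.035,0],[.035,.035,.06]))
    Q=P-[p[3],p[4],0]
    return np.min([a,abs(cyl(Q,[0,0,.064],.014,.004,2)),abs(cyl(Q,[0,0,.085],.012,.0155,2))],axis=0)
print("hold",fit(H,hold,[.556,-.32,.26,.556,-.32]))
def tray(P,p):
    Q=loc(P,*p); o=box(Q,[-.075,-.1,0],[.075,.1,.045]); i=box(Q,[-.067,-.092,.008],[.067,.092,.2])
    return np.abs(np.maximum(o,-i))
print([len(t) for t in T],"tray",fit(T,tray,[.57,.29,-.07]))
print("jar",fit(J,lambda P,p:abs(cyl(P-[p[0],p[1],0],[0,0,.05],.031,.05,2)),[.65,-.313]))
E
```

```text
bracket (array([ 0.5846,  0.0249,  0.4498, -0.0017, -0.0014, -0.0014, -0.0004,
        0.0006,  0.0014, -0.0002]), np.float64(6000.930861230223), [np.float64(0.0014778881035338275), np.float64(0.001243931606749668)])
hold (array([ 0.5567, -0.3242,  0.2496,  0.5568, -0.3245, -0.0009,  0.0005,
       -0.001 ,  0.0005, -0.0004, -0.0006]), np.float64(1036.9353186196022), [np.float64(0.0009408699183317548), np.float64(0.0011752143590317427)])
[7607, 9931] tray (array([ 0.6069,  0.3069, -0.1147, -0.0039, -0.0025, -0.0004,  0.0037,
        0.0024,  0.0003]), np.float64(2545.4889889907513), [np.float64(0.0016820060231890893), np.float64(0.001092759403203053)])
jar (array([ 0.6505, -0.3187, -0.0004,  0.0007, -0.0013,  0.0001, -0.0004,
       -0.0007]), np.float64(3089.1938167606017), [np.float64(0.0014174231091226737), np.float64(0.0015534846960990646)])
```

Run:
```python
from h import *
def W(x,y,a,L): 
    L=np.array(L,float);c,s=np.cos(a),np.sin(a); return np.c_[x+c*L[:,0]-s*L[:,1],y+s*L[:,0]+c*L[:,1],L[:,2]]
a=np.linspace(0,6.28,40)
tr=W(.6069,.3069,-.1147,[[i*.075,j*.1,.045] for i,j in((1,1),(1,-1),(-1,-1),(-1,1))])
B=(.5846,.0249,.4498)
it=[tr,W(*B,np.c_[-.025+.06*np.cos(a),.06*np.sin(a),a*0+.175]),W(*B,np.c_[-.138+.008*np.cos(a),.008*np.sin(a),a*0+.17]),W(*B,[[-.078,.092,.206],[-.078,.177,.206]]),
 W(*B,[[-.162,-.085,.012],[-.162,.085,.012],[-.052,.085,.012]]),W(.5568,-.3245,0,np.c_[.012*np.cos(a),.012*np.sin(a),a*0+.101])]
out=[]
for n,cs in(("top",(90,130,420,220)),("scene",(200,130,290,340))):
    p=cv2.resize(cv2.imread(f"pics/{n}0.png"),None,fx=4,fy=4,interpolation=cv2.INTER_CUBIC)
    for P in it: cv2.polylines(p,[np.round(proj(n,P)*4+1.5).astype(int)],P is tr,(0,0,255),1)
    x,y,w,h=cs; q=p[4*y:4*(y+h),4*x:4*(x+w)]; out.append(cv2.resize(q,(0,0),fx=(600/q.shape[0] if n=="scene" else 800/q.shape[1]),fy=(600/q.shape[0] if n=="scene" else 800/q.shape[1]),interpolation=cv2.INTER_AREA))
for n,o in zip(("top","scene"),out): cv2.imwrite(f"pics/{n}_ov.png",o)
```

```text
(no output)
```

View pics/top_ov.png

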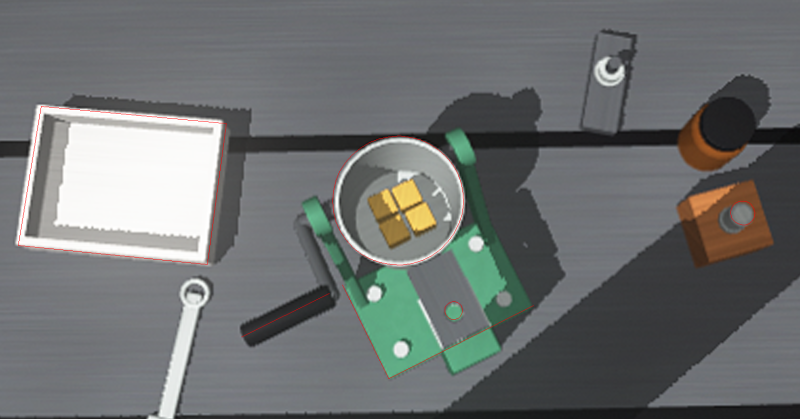

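View pics/scene_ov.png

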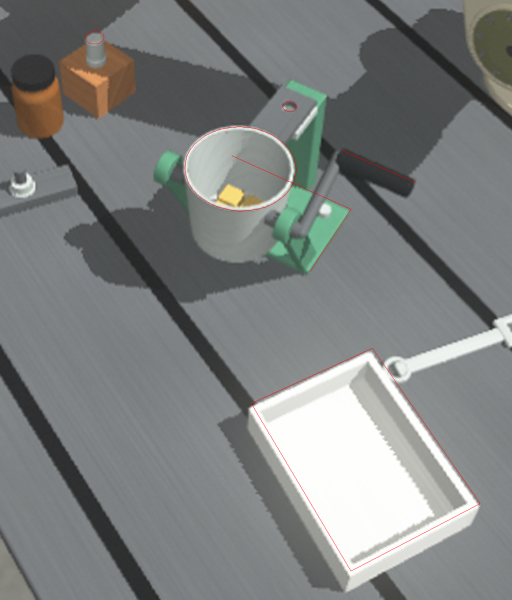

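Bracket, pin and holder fits lie on their edges in both views; the tray outline is a few mm off in the scene view (its front corner is near (397,459)), so I'll take the tray from its corners.

Run:
```python
from h import *
np.set_printoptions(precision=4,suppress=True)
S=[(341.6,361.2),(396.6,458.6),(470.8,416.1),(411.3,328.3)]   # far-x/low-y, far-x/high-y, near-x/high-y, near/low
T=[(209.2,193.5),(110,185.1),(98.9,258.6),(200.8,269.1)]
X=[]
for s,t in zip(S,T):
    x,m=tri(s,t);print(x,np.round(m,4));X.append(x)
X=np.array(X)
e=X[1]-X[0]+X[2]-X[3]; print("c",X.mean(0),"yaw",np.arctan2(-e[0],e[1]),"L",[np.linalg.norm((X[i]-X[(i+1)%4])[:2]) for i in range(4)])
for n,q in(("scene",S),("top",T)):
    c=env.camera_model(n);Rm=R.from_rotvec(c["rvec"]).as_matrix();o=-Rm.T@c["tvec"]
    r=rays(c,q)@Rm; P=o+r*((.045-o[2])/r[:,2])[:,None]; print(n,P[:,:2].tolist(),P.mean(0))
# bracket-frame key points
B=(.5846,.0249,.4498);c,s=np.cos(B[2]),np.sin(B[2])
for nm,L in dict(grip=(-.078,.138),grip150=(-.078,.145),lock=(-.138,0),tray=(.06,0),front=(.131,0),plusy=(.06,.096)).items(): print(nm,B[0]+c*L[0]-s*L[1],B[1]+s*L[0]+c*L[1])
st=env.get_state(); print(st["clock"],R.from_quat(st["orientation"],scalar_first=True).as_matrix())
```

```text
[0.6727 0.1996 0.0377] [0.0016 0.0016]
[0.6969 0.4023 0.0361] [0.0015 0.0015]
[0.5443 0.4158 0.0417] [0.001 0.001]
[0.5191 0.2143 0.0362] [0.0018 0.0018]
c [0.6082 0.308  0.0379] yaw -0.12175556008371782 L [np.float64(0.20408162366535734), np.float64(0.15313845966171288), np.float64(0.2030337975546485), np.float64(0.1543004480134606)]
scene [[0.6740573353905179, 0.2038754059314989], [0.7007980996214793, 0.403293763324847], [0.5466376771444539, 0.41584317009329885], [0.52203207865796, 0.21918487431308475]] [0.6109 0.3105 0.045 ]
top [[0.6719370513290601, 0.1971112339079344], [0.6933240530462615, 0.3999712869355186], [0.5431833440566759, 0.4152191107142324], [0.519316796679252, 0.21114405246213885]] [0.6069 0.3059 0.045 ]
grip 0.45435795179191607 0.11526043868067021
grip150 0.45131445373996754 0.12156417722282004
lock 0.4603262973119031 -0.03510039016698565
tray 0.6386320446469986 0.05098712615955897
front 0.7025699641459471 0.08185689211503709
plusy 0.5968926427917043 0.1374383975947568
1.0 [[ 0.8983  0.4393  0.    ]
 [ 0.4393 -0.8983 -0.0001]
 [-0.      0.0001 -1.    ]]
```

```bash
cat > plan.py <<'E'
# python3 plan.py x y z yaw(deg of tool x, tool down): units to go from the present pose
import sys; from h import *
st=env.get_state(); M=R.from_quat(st["orientation"],scalar_first=True); p=st["tcp_pos"]
yaw=np.degrees(np.arctan2(*M.as_matrix()[[1,0],0]))
print("t",round(st["clock"],2),"tcp",p.round(4),"yaw",yaw.round(2),"F",st["wrist_force"].round(1),"gap",round(st["finger_gap"],4),"q",st["joint_pos"].round(2))
if len(sys.argv)>1:
    x,y,z,a=map(float,sys.argv[1:5]); a=np.radians(a); G=R.from_matrix(np.c_[[np.cos(a),np.sin(a),0],[np.sin(a),-np.cos(a),0],[0,0,-1]])
    print("travel",(M.inv().apply(np.array([x,y,z])-p)/.12).round(3),"rot",(np.degrees((M.inv()*G).as_rotvec())/60).round(3))
E
python3 -m pendant '[{"travel":[0.88,-0.65,-0.1],"rot":[0,0,0],"fingers":1},{"travel":[0.88,-0.65,-0.1],"rot":[0,0,0],"fingers":1},{"travel":[0.88,-0.65,-0.1],"rot":[0,0,0],"fingers":1}]'
python3 plan.py .679 .2995 .30 83.1
```

```text
clock: 1.3
tcp_pos: [0.3138, -0.3977, 0.2626]
orientation: [-0.0, 0.974, 0.226, 0.0]
wrist_force: [0.6, -0.8, -0.0]
finger_gap: 0.0851
grip_force: 0.0
t 1.3 tcp [ 0.3138 -0.3977  0.2626] yaw 26.09 F [ 0.6 -0.8 -0. ] gap 0.0851 q [-1.06  0.18 -0.1   1.29  0.    1.62]
travel [ 5.288 -3.88  -0.307] rot [-0.    -0.001 -0.95 ]
```

```bash
python3 -m pendant '[{"travel":[0.88,-0.65,-0.2],"rot":[0,0,0],"fingers":1},{"travel":[0.88,-0.65,-0.2],"rot":[0,0,0],"fingers":1},{"travel":[0.88,-0.65,-0.2],"rot":[0,0,0],"fingers":1}]' >/dev/null
python3 -m pendant '[{"travel":[0.88,-0.65,-0.2],"rot":[0,0,0],"fingers":1},{"travel":[0.88,-0.65,-0.2],"rot":[0,0,0],"fingers":1},{"travel":[0.88,-0.65,-0.2],"rot":[0,0,0],"fingers":1}]' >/dev/null
python3 -m pendant '[{"travel":[0.88,-0.65,0],"rot":[0,0,0],"fingers":1},{"travel":[0.88,-0.65,0],"rot":[0,0,0],"fingers":1},{"travel":[0.88,-0.65,0],"rot":[0,0,0],"fingers":1}]' >/dev/null
python3 -m pendant '[{"travel":[0.88,-0.65,0],"rot":[0,0,0],"fingers":1},{"travel":[0.88,-0.65,0],"rot":[0,0,0],"fingers":1},{"travel":[0.88,-0.65,0],"rot":[0,0,0],"fingers":1}]'
python3 plan.py .679 .2995 .2 83.1
```

```text
clock: 2.5
tcp_pos: [0.5566, 0.0687, 0.3102]
orientation: [-0.0, 0.974, 0.226, 0.0]
wrist_force: [-0.3, -0.3, 0.5]
finger_gap: 0.0859
grip_force: 0.0
t 2.5 tcp [0.5566 0.0687 0.3102] yaw 26.18 F [-0.3 -0.3  0.5] gap 0.0859 q [-0.02  0.28  0.14  1.43  0.    2.66]
travel [ 1.763 -1.276  0.92 ] rot [ 0.    -0.001 -0.949]
```

```bash
python3 -m pendant '[{"travel":[0.88,-0.64,0.1],"rot":[0,0,-0.54],"fingers":1},{"travel":[0.88,-0.64,0.1],"rot":[0,0,-0.54],"fingers":1},{"travel":[0.88,-0.64,0.1],"rot":[0,0,-0.54],"fingers":1},{"travel":[0.88,-0.64,0.1],"rot":[0,0,-0.54],"fingers":1}]' >/dev/null
python3 plan.py .679 .2995 .15 83.1
```

```text
t 2.9 tcp [0.6177 0.185  0.2962] yaw 59.03 F [ 0.4 -0.3  0. ] gap 0.0855 q [0.17 0.45 0.36 1.48 0.   2.28]
travel [ 1.081 -0.051  1.218] rot [-0.002 -0.    -0.401]
```

```bash
python3 -m pendant '[{"travel":[1,-0.05,0.6],"rot":[0,0,-0.4],"fingers":1},{"travel":[1,-0.05,0.6],"rot":[0,0,-0.4],"fingers":1},{"travel":[1,-0.05,0.6],"rot":[0,0,-0.4],"fingers":1},{"travel":[1,-0.05,0.6],"rot":[0,0,-0.4],"fingers":1}]' >/dev/null
python3 plan.py .679 .2995 .12 83.1
```

```text
t 3.3 tcp [0.6736 0.2899 0.2194] yaw 82.79 F [ 0.5 -0.4 -0.7] gap 0.0854 q [0.3  0.66 0.53 1.44 0.   1.99]
travel [0.087 0.041 0.828] rot [-0.007  0.002 -0.005]
```

```bash
python3 -m pendant '[{"travel":[0.08,0.04,0.9],"rot":[0,0,0],"fingers":1},{"travel":[0.08,0.04,0.9],"rot":[0,0,0],"fingers":1},{"travel":[0.08,0.04,0.9],"rot":[0,0,0],"fingers":1},{"travel":[0.08,0.04,0.9],"rot":[0,0,0],"fingers":1}]' >/dev/null
python3 -m pendant '[{"travel":[0,0,0.3],"rot":[0,0,0],"fingers":1},{"travel":[0,0,0.5],"rot":[0,0,0],"fingers":1},{"travel":[0,0,0.6],"rot":[0,0,0],"fingers":1},{"travel":[0,0,0.6],"rot":[0,0,0],"fingers":1}]'
python3 plan.py .679 .2995 .035 83.1
python3 - <<'E'
from h import *
p,d=env.read_camera("top"); cv2.imwrite("pics/a.png",cv2.resize(p[150:310,60:260],(800,640))[:600])
E
```

```text
clock: 4.1
tcp_pos: [0.6807, 0.295, 0.0472]
orientation: [0.0, 0.752, 0.659, 0.0]
wrist_force: [-0.5, 0.6, 0.3]
finger_gap: 0.0855
grip_force: 0.0
t 4.1 tcp [0.6807 0.295  0.0472] yaw 82.42 F [-0.5  0.6  0.3] gap 0.0855 q [ 0.3   0.74  0.25  1.07 -0.    2.  ]
travel [ 0.035 -0.019  0.102] rot [ 0.     0.    -0.011]
```

View pics/a.png

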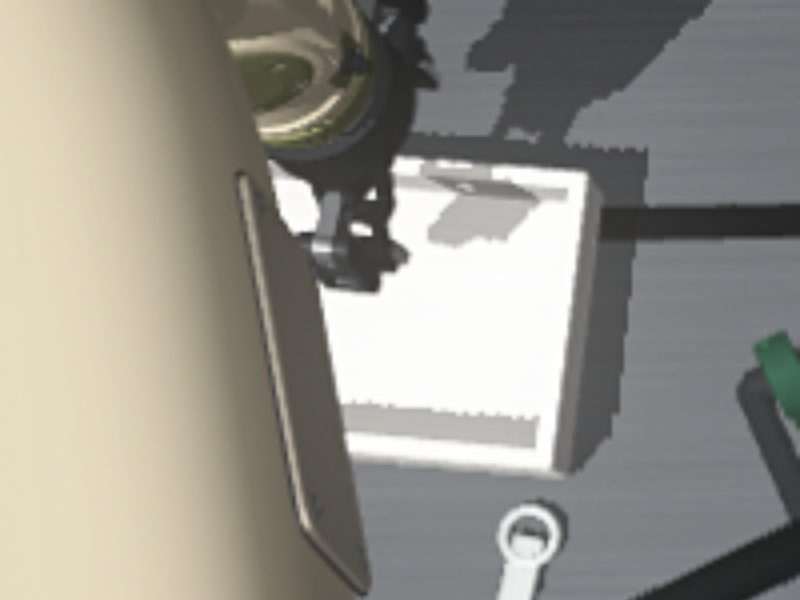

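The gripper straddles the tray's front wall near crop (380,230), the tray is unmoved, and the spanner is clear. Next: lower slightly and close.

```bash
python3 -m pendant '[{"travel":[0.04,0,0.09],"rot":[0,0,0],"fingers":1},{"travel":[0.04,0,0.09],"rot":[0,0,0],"fingers":-1},{"travel":[0.04,0,0.09],"rot":[0,0,0],"fingers":-1},{"travel":[0.04,0,0.09],"rot":[0,0,0],"fingers":-1},{"travel":[0.04,0,0.09],"rot":[0,0,0],"fingers":-1},{"travel":[0.04,0,0.09],"rot":[0,0,0],"fingers":-1},{"travel":[0.04,0,0.09],"rot":[0,0,0],"fingers":-1}]' 60
python3 plan.py .7026 .0819 .037 115.77
```

```text
clock: 4.85
tcp_pos: [0.6813, 0.3, 0.0359]
orientation: [0.0, 0.752, 0.659, 0.0]
wrist_force: [0.4, -0.3, 2.0]
finger_gap: 0.0068
grip_force: 59.1
t 4.85 tcp [0.6813 0.3    0.0359] yaw 82.47 F [ 0.4 -0.3  2. ] gap 0.0068 q [ 0.31  0.76  0.24  1.06 -0.    2.01]
travel [-1.779  0.414 -0.008] rot [ 0.001  0.    -0.555]
```

```bash
python3 -m pendant '[{"travel":[-0.1,0.03,0],"rot":[0,0,-0.03],"fingers":-1},{"travel":[-0.3,0.08,0],"rot":[0,0,-0.09],"fingers":-1},{"travel":[-0.5,0.14,0],"rot":[0,0,-0.15],"fingers":-1},{"travel":[-0.7,0.18,0],"rot":[0,0,-0.22],"fingers":-1},{"travel":[-0.85,0.2,0],"rot":[0,0,-0.27],"fingers":-1},{"travel":[-0.9,0.2,0],"rot":[0,0,-0.28],"fingers":-1},{"travel":[-0.9,0.2,0],"rot":[0,0,-0.28],"fingers":-1}]'
python3 plan.py .7026 .0819 .037 115.77
```

```text
clock: 5.55
tcp_pos: [0.691, 0.1887, 0.0359]
orientation: [0.001, 0.649, 0.761, -0.0]
wrist_force: [0.4, -4.0, 2.2]
finger_gap: 0.0071
grip_force: 59.2
t 5.55 tcp [0.691  0.1887 0.0359] yaw 99.11 F [ 0.4 -4.   2.2] gap 0.0071 q [ 0.16  0.7   0.14  1.01 -0.    1.57]
travel [-0.894 -0.046 -0.008] rot [ 0.     0.001 -0.278]
```

```bash
python3 -m pendant '[{"travel":[-0.1,0,0],"rot":[0,0,-0.03],"fingers":-1},{"travel":[-0.3,-0.01,0],"rot":[0,0,-0.09],"fingers":-1},{"travel":[-0.5,-0.02,0],"rot":[0,0,-0.15],"fingers":-1},{"travel":[-0.7,-0.04,0],"rot":[0,0,-0.22],"fingers":-1},{"travel":[-0.85,-0.045,0],"rot":[0,0,-0.27],"fingers":-1},{"travel":[-0.895,-0.045,0],"rot":[0,0,-0.28],"fingers":-1},{"travel":[-0.895,-0.045,0],"rot":[0,0,-0.28],"fingers":-1},{"travel":[-0.895,-0.045,0],"rot":[0,0,-0.28],"fingers":-1}]'
python3 plan.py .7026 .0819 .037 115.77
```

```text
clock: 6.35
tcp_pos: [0.7028, 0.0832, 0.0358]
orientation: [0.001, 0.53, 0.848, -0.001]
wrist_force: [-0.7, -1.9, 4.4]
finger_gap: 0.0073
grip_force: 59.6
t 6.35 tcp [0.7028 0.0832 0.0358] yaw 116.0 F [-0.7 -1.9  4.4] gap 0.0073 q [ 0.01  0.69  0.11  0.99 -0.    1.12]
travel [-0.009 -0.006 -0.01 ] rot [-0.     0.002  0.004]
```

```bash
python3 -m pendant '[{"travel":[0,0,0],"rot":[0,0,0],"fingers":0},{"travel":[0,0,0],"rot":[0,0,0],"fingers":0},{"travel":[0,0,0],"rot":[0,0,0],"fingers":0},{"travel":[0,0,-0.2],"rot":[0,0,0],"fingers":0},{"travel":[0,0,-0.6],"rot":[0,0,0],"fingers":0},{"travel":[0,0,-1],"rot":[0,0,0],"fingers":1},{"travel":[0,0,-1],"rot":[0,0,0],"fingers":1}]'
python3 -m pendant '[{"travel":[0,0,-1],"rot":[0,0,0],"fingers":1},{"travel":[0,0,-1],"rot":[0,0,0],"fingers":1},{"travel":[0,0,-1],"rot":[0,0,0],"fingers":1}]' >/dev/null
python3 plan.py .4513 .1216 .265 115.77
```

```text
clock: 7.05
tcp_pos: [0.7067, 0.0834, 0.1642]
orientation: [0.006, 0.529, 0.848, 0.004]
wrist_force: [0.9, 0.0, -1.2]
finger_gap: 0.0704
grip_force: 0.0
t 7.35 tcp [0.7038 0.0834 0.2812] yaw 116.08 F [1.1 0.  0.4] gap 0.0856 q [ 0.    0.59  0.55  1.52 -0.    1.12]
travel [ 1.212 -1.751  0.119] rot [0.006 0.003 0.005]
```

Moving over to the crank, then a look at the tray and grip.

```bash
python3 -m pendant '[{"travel":[0.6,-0.88,-0.1],"rot":[0,0,0],"fingers":1},{"travel":[0.6,-0.88,-0.1],"rot":[0,0,0],"fingers":1},{"travel":[0.6,-0.88,-0.1],"rot":[0,0,0],"fingers":1}]' >/dev/null
python3 -m pendant '[{"travel":[0.6,-0.88,0],"rot":[0,0,0],"fingers":1},{"travel":[0.6,-0.88,0],"rot":[0,0,0],"fingers":1},{"travel":[0.6,-0.88,0],"rot":[0,0,0],"fingers":1}]' >/dev/null
python3 - <<'E'
from fit import *
np.set_printoptions(precision=4,suppress=True)
for n in("top","scene"):
    p,d=env.read_camera(n); cv2.imwrite(f"pics/{n}1.png",p); np.save(n+"1.npy",d)
B=np.array([.5846,.0249,.4498])
def tray(P,p):
    Q=loc(P,*p); o=box(Q,[-.075,-.1,0],[.075,.1,.045]); i=box(Q,[-.067,-.092,.008],[.067,.092,.2])
    return np.abs(np.maximum(o,-i))
C=[]
for n in("top","scene"):
    P=cloud(n,np.load(n+"1.npy"),np.ones((480,640),bool)); L=loc(P,*B)
    C.append(P[(P[:,2]>.004)&(P[:,2]<.06)&(L[:,0]>-.01)&(L[:,0]<.16)&(abs(L[:,1])<.12)])
x,c,m=fit(C,tray,[.6386,.051,.4498]); print("tray",x,m,"in bracket",loc(np.array([[x[0],x[1],0]]),*B),x[2]-B[2])
E
python3 plan.py .4513 .1216 .197 115.77
```

```text
tray [ 0.6366  0.0548  0.4559 -0.0012 -0.0001 -0.0006  0.0009  0.0001 -0.0003] [np.float64(0.0010840816538510434), np.float64(0.0010575335868349967)] in bracket [[0.0599 0.0043 0.    ]] 0.006063531656890775
t 8.05 tcp [0.4459 0.1203 0.288 ] yaw 116.16 F [0.1 1.2 0. ] gap 0.0858 q [ 0.09  0.08 -0.15  1.34  0.    1.2 ]
travel [-0.011  0.046  0.758] rot [-0.001 -0.     0.007]
```

View pics/scene1.png

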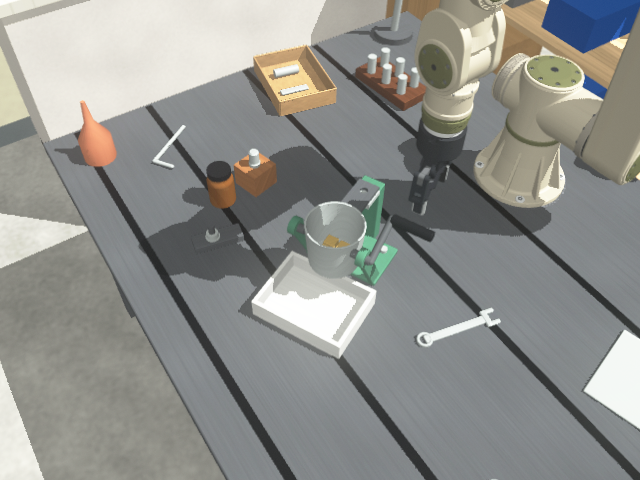

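The scene view shows the tray under the pot's lip around (315,300), measured at bracket (0.060, 0.004), and the gripper over the crank bar at (412,228). Next: lower and grip the bar.

```bash
python3 -m pendant '[{"travel":[-0.01,0.045,0.4],"rot":[0,0,0],"fingers":1},{"travel":[-0.01,0.045,0.65],"rot":[0,0,0],"fingers":1},{"travel":[-0.01,0.045,0.77],"rot":[0,0,0],"fingers":1},{"travel":[-0.01,0.045,0.77],"rot":[0,0,0],"fingers":-1},{"travel":[-0.01,0.045,0.77],"rot":[0,0,0],"fingers":-1},{"travel":[-0.01,0.045,0.77],"rot":[0,0,0],"fingers":-1},{"travel":[-0.01,0.045,0.77],"rot":[0,0,0],"fingers":-1},{"travel":[-0.01,0.045,0.77],"rot":[0,0,0],"fingers":-1}]' 30
python3 plan.py .4513 .1216 .195 115.77
```

```text
clock: 8.85
tcp_pos: [0.4539, 0.12, 0.1962]
orientation: [0.0, 0.53, 0.848, -0.001]
wrist_force: [-6.7, -4.8, 6.3]
finger_gap: 0.021
grip_force: 29.5
t 8.85 tcp [0.4539 0.12   0.1962] yaw 116.03 F [-6.7 -4.8  6.3] gap 0.021 q [ 0.09  0.14 -0.32  1.12 -0.    1.21]
travel [ 0.021 -0.014  0.01 ] rot [-0.002  0.002  0.004]
```

```bash
python3 -m pendant '[{"travel":[0,0.04,-0.06],"rot":[0,0,0],"fingers":-1},{"travel":[0,0.085,-0.12],"rot":[0,0,0],"fingers":-1},{"travel":[0,0.135,-0.175],"rot":[0,0,0],"fingers":-1},{"travel":[0,0.19,-0.22],"rot":[0,0,0],"fingers":-1}]'
python3 plan.py
```

```text
clock: 9.25
tcp_pos: [0.4694, 0.1274, 0.2203]
orientation: [-0.003, 0.53, 0.848, -0.007]
wrist_force: [-17.4, -15.9, 6.4]
finger_gap: 0.0212
grip_force: 30.0
t 9.25 tcp [0.4694 0.1274 0.2203] yaw 115.95 F [-17.4 -15.9   6.4] gap 0.0212 q [ 0.1   0.17 -0.22  1.2  -0.01  1.22]
```

```bash
python3 -m pendant '[{"travel":[0,0.01,-0.005],"rot":[0,0,0],"fingers":-1},{"travel":[0,0.065,-0.045],"rot":[0,0,0],"fingers":-1},{"travel":[0,0.135,-0.08],"rot":[0,0,0],"fingers":-1},{"travel":[0,0.205,-0.11],"rot":[0,0,0],"fingers":-1},{"travel":[0,0.275,-0.13],"rot":[0,0,0],"fingers":-1},{"travel":[0,0.35,-0.145],"rot":[0,0,0],"fingers":-1},{"travel":[0,0.425,-0.155],"rot":[0,0,0],"fingers":-1},{"travel":[0,0.5,-0.155],"rot":[0,0,0],"fingers":-1},{"travel":[0,0.575,-0.145],"rot":[0,0,0],"fingers":-1}]' 50
python3 plan.py
```

```text
clock: 10.15
tcp_pos: [0.5348, 0.1582, 0.2406]
orientation: [0.0, 0.53, 0.848, -0.004]
wrist_force: [-10.1, -11.4, 15.0]
finger_gap: 0.0203
grip_force: 55.0
t 10.15 tcp [0.5348 0.1582 0.2406] yaw 115.92 F [-10.1 -11.4  15. ] gap 0.0203 q [ 0.15  0.29 -0.01  1.27 -0.01  1.27]
```

```bash
python3 -m pendant '[{"travel":[0,0.07,0.015],"rot":[0,0,0],"fingers":-1},{"travel":[0,0.145,0.035],"rot":[0,0,0],"fingers":-1},{"travel":[0,0.215,0.065],"rot":[0,0,0],"fingers":-1},{"travel":[0,0.28,0.105],"rot":[0,0,0],"fingers":-1},{"travel":[0,0.34,0.145],"rot":[0,0,0],"fingers":-1},{"travel":[0,0.4,0.195],"rot":[0,0,0],"fingers":-1},{"travel":[0,0.45,0.25],"rot":[0,0,0],"fingers":-1},{"travel":[0,0.495,0.305],"rot":[0,0,0],"fingers":-1},{"travel":[0,0.535,0.37],"rot":[0,0,0],"fingers":-1}]'
python3 plan.py
python3 - <<'E'
from h import *
p,d=env.read_camera("scene"); cv2.imwrite("pics/scene2.png",cv2.resize(p[160:380,200:480],(700,550)))
E
```

```text
clock: 11.05
tcp_pos: [0.5939, 0.1865, 0.196]
orientation: [0.001, 0.531, 0.848, -0.003]
wrist_force: [-8.3, -12.8, 4.9]
finger_gap: 0.0202
grip_force: 56.6
t 11.05 tcp [0.5939 0.1865 0.196 ] yaw 115.92 F [ -8.3 -12.8   4.9] gap 0.0202 q [ 0.18  0.43  0.08  1.23 -0.01  1.3 ]
```

View pics/scene2.png

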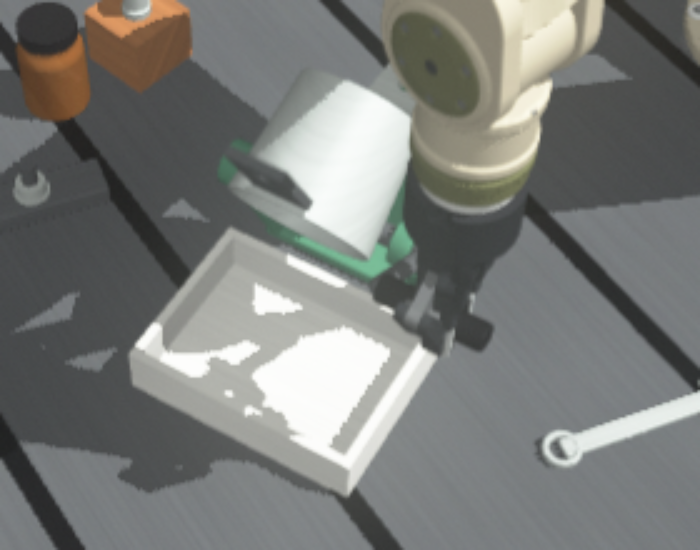

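The pot is tipped about 2.1 rad, its mouth over the tray, and no blanks show in the tray yet. I'll go a bit further.

```bash
python3 -m pendant '[{"travel":[0,0.02,0.035],"rot":[0,0,0],"fingers":-1},{"travel":[0,0.034,0.068],"rot":[0,0,0],"fingers":-1},{"travel":[0,0.05,0.1],"rot":[0,0,0],"fingers":-1},{"travel":[0,0.06,0.138],"rot":[0,0,0],"fingers":-1},{"travel":[0,0.06,0.138],"rot":[0,0,0],"fingers":-1},{"travel":[0,0.06,0.138],"rot":[0,0,0],"fingers":-1},{"travel":[0,0.06,0.138],"rot":[0,0,0],"fingers":-1},{"travel":[0,0.06,0.138],"rot":[0,0,0],"fingers":-1},{"travel":[0,0.06,0.138],"rot":[0,0,0],"fingers":-1}]'
python3 plan.py
python3 - <<'E'
from fit import *
B=np.array([.5846,.0249,.4498])
for n in("scene","top"):
    p,d=env.read_camera(n); cv2.imwrite(f"pics/{n}3.png",p)
    hsv=cv2.cvtColor(p,cv2.COLOR_BGR2HSV); m=(hsv[...,1]>90)&(hsv[...,0]>12)&(hsv[...,0]<32)
    P=cloud(n,d,m); L=loc(P,*B); k=(abs(L[:,0]-.06)<.08)&(abs(L[:,1])<.11); print(n,k.sum(),L[k].min(0) if k.any() else 0,L[k].max(0) if k.any() else 0)
    nn,lab,st,ce=cv2.connectedComponentsWithStats(m.astype(np.uint8)); 
    print([(ce[i].round(),st[i,4]) for i in range(1,nn) if st[i,4]>15 and 200<ce[i][0]<420 and 150<ce[i][1]<350])
cv2.imwrite("pics/scene3c.png",cv2.resize(cv2.imread("pics/scene3.png")[160:380,200:480],(700,550)))
E
```

```text
clock: 12.0
tcp_pos: [0.6008, 0.1899, 0.1783]
orientation: [0.001, 0.531, 0.848, -0.003]
wrist_force: [-2.3, -7.8, 3.0]
finger_gap: 0.0204
grip_force: 58.3
t 12.0 tcp [0.6008 0.1899 0.1783] yaw 115.91 F [-2.3 -7.8  3. ] gap 0.0204 q [ 0.18  0.45  0.07  1.19 -0.    1.3 ]
scene 676 [ 0.03030249 -0.03344271  0.00842788] [0.12019286 0.02645534 0.04440441]
[(array([255., 174.]), np.int32(1032)), (array([222., 192.]), np.int32(654)), (array([315., 295.]), np.int32(405)), (array([301., 317.]), np.int32(278))]
top 16 [0.11231251 0.01687776 0.01898032] [0.12511974 0.02503267 0.03441042]
[(array([260., 190.]), np.int32(18))]
```

View pics/scene3c.png

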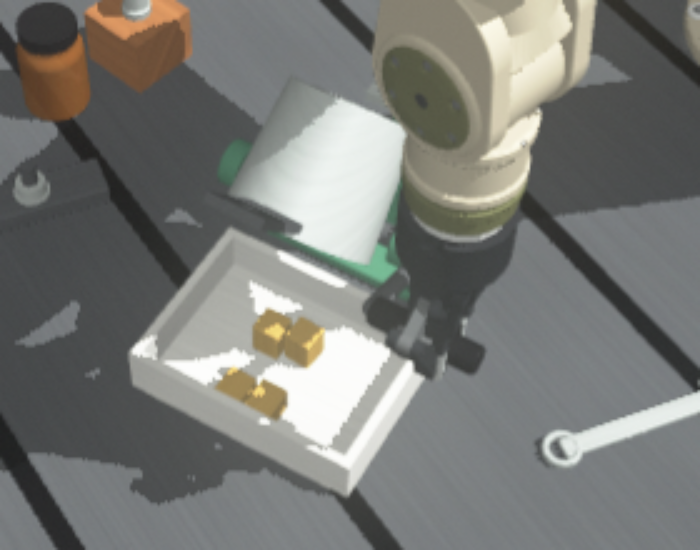

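All four blanks lie in the tray, at crop (272,333), (305,342), (236,384) and (268,398). Next: crank back gently.

```bash
python3 -m pendant '[{"travel":[0,-0.027,-0.07],"rot":[0,0,0],"fingers":-1},{"travel":[0,-0.06,-0.138],"rot":[0,0,0],"fingers":-1},{"travel":[0,-0.1,-0.2],"rot":[0,0,0],"fingers":-1},{"travel":[0,-0.148,-0.26],"rot":[0,0,0],"fingers":-1},{"travel":[0,-0.2,-0.313],"rot":[0,0,0],"fingers":-1},{"travel":[0,-0.257,-0.362],"rot":[0,0,0],"fingers":-1},{"travel":[0,-0.318,-0.404],"rot":[0,0,0],"fingers":-1},{"travel":[0,-0.384,-0.44],"rot":[0,0,0],"fingers":-1},{"travel":[0,-0.453,-0.47],"rot":[0,0,0],"fingers":-1},{"travel":[0,-0.525,-0.492],"rot":[0,0,0],"fingers":-1}]'
python3 plan.py
```

```text
clock: 13.1
tcp_pos: [0.5513, 0.1665, 0.2415]
orientation: [0.006, 0.53, 0.848, 0.006]
wrist_force: [10.7, 5.1, 13.1]
finger_gap: 0.0198
grip_force: 49.6
t 13.1 tcp [0.5513 0.1665 0.2415] yaw 116.04 F [10.7  5.1 13.1] gap 0.0198 q [0.15 0.3  0.01 1.26 0.   1.27]
```

```bash
python3 -m pendant '[{"travel":[0,0,0],"rot":[0,0,0],"fingers":-1},{"travel":[0,0,0],"rot":[0,0,0],"fingers":-1}]'
python3 - <<'E'
from fit import *
st=env.get_state(); print(loc(st["tcp_pos"][None],.5846,.0249,.4498), st["clock"])
p,d=env.read_camera("scene"); cv2.imwrite("pics/scene4.png",cv2.resize(p[160:340,240:480],(800,600)))
E
```

```text
clock: 13.3
tcp_pos: [0.5503, 0.166, 0.2421]
orientation: [0.005, 0.53, 0.848, 0.005]
wrist_force: [6.3, 2.4, 11.0]
finger_gap: 0.0201
grip_force: 50.5
[[0.03044076 0.14202127 0.24206508]] 13.3
```

View pics/scene4.png

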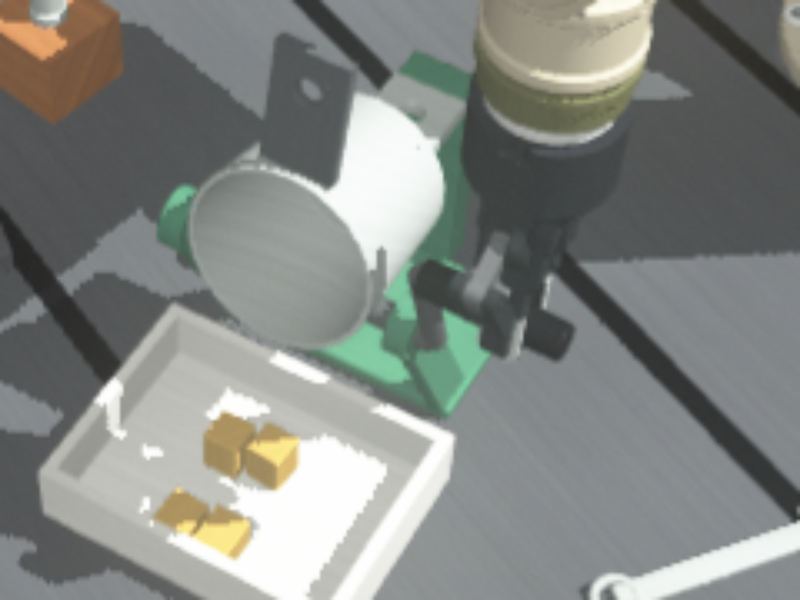

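The pot is empty and the four blanks sit in the tray (crop (230,443), (272,457), (182,510), (221,533)). I'll carry on returning the crank.

```bash
python3 -m pendant '[{"travel":[0,-0.073,-0.015],"rot":[0,0,0],"fingers":-1},{"travel":[0,-0.148,-0.023],"rot":[0,0,0],"fingers":-1},{"travel":[0,-0.223,-0.023],"rot":[0,0,0],"fingers":-1},{"travel":[0,-0.297,-0.016],"rot":[0,0,0],"fingers":-1},{"travel":[0,-0.371,0],"rot":[0,0,0],"fingers":-1},{"travel":[0,-0.443,0.02],"rot":[0,0,0],"fingers":-1},{"travel":[0,-0.512,0.05],"rot":[0,0,0],"fingers":-1},{"travel":[0,-0.578,0.085],"rot":[0,0,0],"fingers":-1},{"travel":[0,-0.64,0.128],"rot":[0,0,0],"fingers":-1}]'
python3 - <<'E'
from fit import *
st=env.get_state(); print(loc(st["tcp_pos"][None],.5846,.0249,.4498), loc(st["wrist_force"][None],0,0,.4498),st["clock"])
E
```

```text
clock: 14.25
tcp_pos: [0.4789, 0.1324, 0.2254]
orientation: [0.003, 0.529, 0.848, 0.004]
wrist_force: [0.6, 3.7, 7.3]
finger_gap: 0.0204
grip_force: 61.0
[[-0.04844863  0.14274981  0.22541323]] [[2.16679548 3.1064103  7.32982139]] 14.25
```

```bash
python3 -m pendant '[{"travel":[0,-0.058,0.048],"rot":[0,0,0],"fingers":-1},{"travel":[0,-0.11,0.1],"rot":[0,0,0],"fingers":-1},{"travel":[0,-0.157,0.16],"rot":[0,0,0],"fingers":-1},{"travel":[0,-0.18,0.19],"rot":[0,0,0],"fingers":-1},{"travel":[0,-0.198,0.223],"rot":[0,0,0],"fingers":-1},{"travel":[0,-0.21,0.24],"rot":[0,0,0],"fingers":-1},{"travel":[0,-0.22,0.26],"rot":[0,0,0],"fingers":-1},{"travel":[0,-0.22,0.26],"rot":[0,0,0],"fingers":-1}]'
python3 - <<'E'
from fit import *
np.set_printoptions(precision=4,suppress=True)
st=env.get_state(); print(loc(st["tcp_pos"][None],.5846,.0249,.4498), loc(st["wrist_force"][None],0,0,.4498),st["clock"])
B=(.5846,.0249,.4498)
C=[]
for n in("top","scene"):
    p,d=env.read_camera(n); cv2.imwrite(f"pics/{n}5.png",p); np.save(n+"5.npy",d)
    P=cloud(n,d,np.ones((480,640),bool)); L=loc(P,*B); k=(P[:,2]>.13)&(P[:,2]<.185)&(L[:,0]>-.17)&(L[:,0]<.045)&(abs(L[:,1])<.062); C.append(P[k])
    # tongue plane slope
    T=L[(L[:,0]>-.135)&(L[:,0]<-.09)&(abs(L[:,1])<.018)&(P[:,2]>.155)&(P[:,2]<.2)]
    if len(T)>20: print(n,len(T),"tongue slope",np.polyfit(T[:,0],T[:,2],1),np.median(T[:,2]))
for o in (0,):
    x,c,m=fit(C,lambda P,p:bracket(loc(P,*B),p[0]),[.02]); print("tilt",x[0],m)
C0=[]
for n in("top","scene"):
    P=cloud(n,np.load(n+"0.npy"),np.ones((480,640),bool)); L=loc(P,*B); k=(P[:,2]>.13)&(P[:,2]<.185)&(L[:,0]>-.17)&(L[:,0]<.045)&(abs(L[:,1])<.062); C0.append(P[k])
    T=L[(L[:,0]>-.135)&(L[:,0]<-.09)&(abs(L[:,1])<.018)&(P[:,2]>.155)&(P[:,2]<.2)]
    print(n,len(T),"before slope",np.polyfit(T[:,0],T[:,2],1),np.median(T[:,2]))
x,c,m=fit(C0,lambda P,p:bracket(loc(P,*B),p[0]),[.02]); print("tilt before",x[0],m)
E
```

```text
clock: 15.05
tcp_pos: [0.4548, 0.1211, 0.1933]
orientation: [0.002, 0.529, 0.848, 0.004]
wrist_force: [-1.0, 3.5, 7.8]
finger_gap: 0.0201
grip_force: 67.7
[[-0.075   0.143   0.1933]] [[0.6094 3.5999 7.8338]] 15.05
top 533 tongue slope [-0.011   0.1707] 0.17203310607252975
scene 285 tongue slope [-0.0257  0.1695] 0.17223607815447142
tilt 0.020389402484792492 [np.float64(0.0007300446189171233), np.float64(0.0008836698190356632)]
top 526 before slope [0.0052 0.1697] 0.1691382161323816
scene 284 before slope [0.0132 0.1707] 0.16922520219417508
tilt before -0.00667212463711364 [np.float64(0.0007216131807040727), np.float64(0.001007276369162223)]
```

The pot is still about 0.026 rad short (tongue 3 mm high). I'll press it onto its stop.

```bash
python3 -m pendant '[{"travel":[0,-0.01,0.025],"rot":[0,0,0],"fingers":-1},{"travel":[0,-0.02,0.05],"rot":[0,0,0],"fingers":-1},{"travel":[0,-0.02,0.05],"rot":[0,0,0],"fingers":-1},{"travel":[0,-0.02,0.05],"rot":[0,0,0],"fingers":-1}]'
cat > tilt.py <<'E'
from fit import *
np.set_printoptions(precision=4,suppress=True)
B=(.5846,.0249,.4498); st=env.get_state(); print(loc(st["tcp_pos"][None],*B), loc(st["wrist_force"][None],0,0,B[2]),st["clock"])
for n in("top","scene"):
    p,d=env.read_camera(n); cv2.imwrite(f"pics/{n}6.png",p); np.save(n+"6.npy",d)
    P=cloud(n,d,np.ones((480,640),bool)); L=loc(P,*B)
    T=L[(L[:,0]>-.135)&(L[:,0]<-.09)&(abs(L[:,1])<.018)&(P[:,2]>.155)&(P[:,2]<.2)]
    print(n,len(T),np.median(T[:,2]),"before .1691/.1692")
E
python3 tilt.py
```

```text
clock: 15.55
tcp_pos: [0.4537, 0.1205, 0.1905]
orientation: [0.004, 0.529, 0.848, 0.005]
wrist_force: [-5.7, 6.0, 29.6]
finger_gap: 0.0199
grip_force: 70.8
[[-0.0763  0.143   0.1905]] [[-2.5706  7.8645 29.582 ]] 15.55
top 521 0.16926857554731142 before .1691/.1692
scene 284 0.16934343234914562 before .1691/.1692
```

```bash
python3 -m pendant '[{"travel":[0,-0.01,0.02],"rot":[0,0,0],"fingers":-1},{"travel":[0,-0.01,0.02],"rot":[0,0,0],"fingers":-1},{"travel":[0,-0.01,0.02],"rot":[0,0,0],"fingers":-1}]'
python3 tilt.py
```

```text
clock: 15.95
tcp_pos: [0.4537, 0.1205, 0.1903]
orientation: [0.005, 0.529, 0.849, 0.007]
wrist_force: [-8.5, 7.2, 42.5]
finger_gap: 0.0201
grip_force: 72.2
[[-0.0763  0.143   0.1903]] [[-4.5076 10.1989 42.5331]] 15.95
top 518 0.1691213612982455 before .1691/.1692
scene 285 0.1692709424939306 before .1691/.1692
```

```bash
python3 -m pendant '[{"travel":[0,0.01,-0.04],"rot":[0,0,0],"fingers":-1},{"travel":[0,0.01,-0.04],"rot":[0,0,0],"fingers":0.2},{"travel":[0,0.01,-0.04],"rot":[0,0,0],"fingers":0.2},{"travel":[0,0.01,-0.04],"rot":[0,0,0],"fingers":0.2},{"travel":[0,0.01,-0.2],"rot":[0,0,0],"fingers":0.5},{"travel":[0,0.01,-0.6],"rot":[0,0,0],"fingers":0.5},{"travel":[0,0.01,-1],"rot":[0,0,0],"fingers":1},{"travel":[0,0.01,-1],"rot":[0,0,0],"fingers":1}]'
python3 tilt.py
python3 plan.py .5568 -.3245 .25 176
```

```text
clock: 16.85
tcp_pos: [0.4526, 0.1186, 0.3077]
orientation: [0.004, 0.53, 0.848, 0.003]
wrist_force: [1.1, 0.2, 0.1]
finger_gap: 0.085
grip_force: 0.0
[[-0.0781  0.1418  0.3077]] [[ 1.1014 -0.2595  0.0582]] 16.85
top 526 0.16972178956440737 before .1691/.1692
scene 285 0.16996784316571484 before .1691/.1692
t 16.95 tcp [0.4507 0.1184 0.3027] yaw 116.04 F [ 0.5  0.2 -0.6] gap 0.0852 q [ 0.08  0.09 -0.11  1.37 -0.    1.2 ]
travel [-3.704 -0.827  0.441] rot [ 0.001  0.002 -0.999]
```

The pot rebounded about 0.006 rad when I released it. I'll press the bar down from above with closed fingers.

```bash
python3 -m pendant '[{"travel":[0,0,0.2],"rot":[0,0,0],"fingers":-1},{"travel":[0,0,0.4],"rot":[0,0,0],"fingers":-1},{"travel":[0,0,0.5],"rot":[0,0,0],"fingers":-1},{"travel":[0,0,0.54],"rot":[0,0,0],"fingers":-1},{"travel":[0,0,0.58],"rot":[0,0,0],"fingers":-1},{"travel":[0,0,0.62],"rot":[0,0,0],"fingers":-1},{"travel":[0,0,0.64],"rot":[0,0,0],"fingers":-1}]'
python3 -m pendant '[{"travel":[0,0,0.015],"rot":[0,0,0],"fingers":-1},{"travel":[0,0,0.03],"rot":[0,0,0],"fingers":-1},{"travel":[0,0,0.03],"rot":[0,0,0],"fingers":-1}]'
```

```text
clock: 17.65
tcp_pos: [0.4504, 0.1186, 0.2253]
orientation: [0.0, 0.529, 0.848, 0.0]
wrist_force: [-1.8, -0.6, 2.4]
finger_gap: 0.0001
grip_force: 1.0
clock: 17.95
tcp_pos: [0.4505, 0.1186, 0.2246]
orientation: [0.001, 0.529, 0.848, 0.001]
wrist_force: [-7.5, -0.8, 17.0]
finger_gap: 0.0001
grip_force: 8.5
```

```bash
python3 -m pendant '[{"travel":[0,0,0.025],"rot":[0,0,0],"fingers":-1},{"travel":[0,0,0.04],"rot":[0,0,0],"fingers":-1},{"travel":[0,0,0.04],"rot":[0,0,0],"fingers":-1}]'
python3 -m pendant '[{"travel":[0,0,-0.05],"rot":[0,0,0],"fingers":-1},{"travel":[0,0,-0.3],"rot":[0,0,0],"fingers":-1},{"travel":[0,0,-0.65],"rot":[0,0,0],"fingers":1},{"travel":[0,0,-0.65],"rot":[0,0,0],"fingers":1}]'
python3 tilt.py
python3 plan.py .5568 -.3245 .25 176
```

```text
clock: 18.25
tcp_pos: [0.4507, 0.1188, 0.2241]
orientation: [0.003, 0.529, 0.848, 0.002]
wrist_force: [-16.2, -2.0, 44.7]
finger_gap: -0.0
grip_force: 22.8
clock: 18.65
tcp_pos: [0.4528, 0.1188, 0.3005]
orientation: [0.004, 0.529, 0.848, 0.003]
wrist_force: [0.0, 0.4, -0.2]
finger_gap: 0.0285
grip_force: 0.0
[[-0.0779  0.1419  0.3005]] [[ 0.1915  0.3881 -0.1986]] 18.65
top 524 0.16909783764671246 before .1691/.1692
scene 284 0.1693716780601086 before .1691/.1692
t 18.75 tcp [0.4511 0.1187 0.2961] yaw 116.06 F [-0.1 -1.1 -0.3] gap 0.0433 q [ 0.08  0.09 -0.12  1.36 -0.    1.2 ]
travel [-3.704 -0.832  0.387] rot [ 0.002  0.003 -0.999]
```

```bash
python3 -m pendant '[{"travel":[-0.93,-0.21,0],"rot":[0,0,0],"fingers":1},{"travel":[-0.93,-0.21,0],"rot":[0,0,0],"fingers":1},{"travel":[-0.93,-0.21,0],"rot":[0,0,0],"fingers":1}]' >/dev/null
python3 -m pendant '[{"travel":[-0.93,-0.21,0],"rot":[0,0,0],"fingers":1},{"travel":[-0.93,-0.21,0],"rot":[0,0,0],"fingers":1},{"travel":[-0.93,-0.21,0],"rot":[0,0,0],"fingers":1}]' >/dev/null
python3 -m pendant '[{"travel":[-0.93,-0.21,0],"rot":[0,0,0],"fingers":1},{"travel":[-0.93,-0.21,0],"rot":[0,0,0],"fingers":1},{"travel":[-0.93,-0.21,0],"rot":[0,0,0],"fingers":1}]' >/dev/null
python3 -m pendant '[{"travel":[-0.93,-0.21,0.3],"rot":[0,0,-1],"fingers":1},{"travel":[-0.93,-0.21,0.3],"rot":[0,0,-1],"fingers":1},{"travel":[-0.93,-0.21,0.3],"rot":[0,0,-1],"fingers":1},{"travel":[-0.93,-0.21,0.3],"rot":[0,0,-1],"fingers":1},{"travel":[-0.93,-0.21,0.3],"rot":[0,0,-1],"fingers":1},{"travel":[-0.93,-0.21,0.3],"rot":[0,0,-1],"fingers":1},{"travel":[-0.93,-0.21,0.3],"rot":[0,0,-1],"fingers":1}]'
python3 plan.py .5568 -.3245 .145 176
```

```text
clock: 20.35
tcp_pos: [0.5556, -0.3252, 0.2578]
orientation: [-0.001, 0.031, 1.0, 0.001]
wrist_force: [0.1, 0.4, 0.3]
finger_gap: 0.0855
grip_force: 0.0
t 20.35 tcp [ 0.5556 -0.3252  0.2578] yaw 176.44 F [0.1 0.4 0.3] gap 0.0855 q [-0.65  0.45  0.27  1.39  0.   -0.59]
travel [-0.011  0.004  0.94 ] rot [ 0.002 -0.002  0.007]
```

```bash
python3 -m pendant '[{"travel":[-0.01,0,0.4],"rot":[0,0,0],"fingers":1},{"travel":[-0.01,0,0.8],"rot":[0,0,0],"fingers":1},{"travel":[-0.01,0,0.94],"rot":[0,0,0],"fingers":1},{"travel":[-0.01,0,0.94],"rot":[0,0,0],"fingers":1}]' >/dev/null
python3 -m pendant '[{"travel":[0,0,0.2],"rot":[0,0,0],"fingers":1},{"travel":[0,0,0.35],"rot":[0,0,0],"fingers":1},{"travel":[0,0,0.43],"rot":[0,0,0],"fingers":1},{"travel":[0,0,0.43],"rot":[0,0,0],"fingers":-1},{"travel":[0,0,0.43],"rot":[0,0,0],"fingers":-1},{"travel":[0,0,0.43],"rot":[0,0,0],"fingers":-1},{"travel":[0,0,0.43],"rot":[0,0,0],"fingers":-1},{"travel":[0,0,0.43],"rot":[0,0,0],"fingers":-1}]' 40
python3 plan.py .4603 -.0351 .27 176
```

```text
clock: 21.55
tcp_pos: [0.5575, -0.3271, 0.0958]
orientation: [0.001, 0.034, 0.999, -0.0]
wrist_force: [-0.6, 0.9, 4.7]
finger_gap: 0.0222
grip_force: 39.2
t 21.55 tcp [ 0.5575 -0.3271  0.0958] yaw 176.06 F [-0.6  0.9  4.7] gap 0.0222 q [-0.65  0.53 -0.01  1.03  0.   -0.59]
travel [ 0.973  2.371 -1.456] rot [-0.001  0.002  0.001]
```

```bash
python3 -m pendant '[{"travel":[0,0,-0.2],"rot":[0,0,0],"fingers":-1},{"travel":[0,0,-0.5],"rot":[0,0,0],"fingers":-1},{"travel":[0,0,-0.8],"rot":[0,0,0],"fingers":-1},{"travel":[0,0,-0.95],"rot":[0,0,0],"fingers":-1}]'
python3 -m pendant '[{"travel":[0.1,0.3,-0.3],"rot":[0,0,0],"fingers":-1},{"travel":[0.2,0.5,-0.6],"rot":[0,0,0],"fingers":-1},{"travel":[0.35,0.85,-0.68],"rot":[0,0,0],"fingers":-1},{"travel":[0.35,0.85,-0.68],"rot":[0,0,0],"fingers":-1}]' >/dev/null
python3 -m pendant '[{"travel":[0.15,0.35,0],"rot":[0,0,0],"fingers":-1},{"travel":[0.3,0.7,0],"rot":[0,0,0],"fingers":-1},{"travel":[0.32,0.77,0],"rot":[0,0,0],"fingers":-1},{"travel":[0.32,0.77,0],"rot":[0,0,0],"fingers":-1}]' >/dev/null
python3 plan.py .4603 -.0351 .27 176
```

```text
clock: 21.95
tcp_pos: [0.5578, -0.3276, 0.2121]
orientation: [0.002, 0.034, 0.999, -0.001]
wrist_force: [0.3, 0.4, -0.6]
finger_gap: 0.0226
grip_force: 39.5
t 22.75 tcp [ 0.4897 -0.1262  0.2902] yaw 176.19 F [ 0.4 -0.8 -1.5] gap 0.0224 q [-0.41  0.17 -0.04  1.36 -0.   -0.34]
travel [0.295 0.742 0.168] rot [-0.     0.     0.003]
```

```bash
python3 -m pendant '[{"travel":[0.15,0.37,0.05],"rot":[0,0,0],"fingers":-1},{"travel":[0.27,0.68,0.12],"rot":[0,0,0],"fingers":-1},{"travel":[0.295,0.74,0.15],"rot":[0,0,0],"fingers":-1},{"travel":[0.295,0.74,0.15],"rot":[0,0,0],"fingers":-1},{"travel":[0.295,0.74,0.15],"rot":[0,0,0],"fingers":-1}]'
python3 plan.py .4603 -.0351 .27 176
python3 - <<'E'
from h import *
for n in("scene",):
    p,d=env.read_camera(n); cv2.imwrite(f"pics/{n}7.png",p); np.save(n+"7.npy",d)
    print(proj(n,[[.4603,-.0351,.17],[.4603,-.0351,.19],[.4603,-.0351,.24]]))
    u,v=300,110; q=cv2.resize(p[110:230,300:440],None,fx=5,fy=5,interpolation=cv2.INTER_CUBIC); cv2.imwrite("pics/pinc.png",q)
E
```

```text
clock: 23.25
tcp_pos: [0.4619, -0.0376, 0.2721]
orientation: [0.0, 0.035, 0.999, -0.0]
wrist_force: [0.9, -1.1, -1.0]
finger_gap: 0.0226
grip_force: 40.1
t 23.25 tcp [ 0.4619 -0.0376  0.2721] yaw 176.01 F [ 0.9 -1.1 -1. ] gap 0.0226 q [-0.25  0.09 -0.18  1.3  -0.   -0.18]
travel [0.015 0.02  0.017] rot [-0.001  0.001  0.   ]
[[363.67867459 189.89955571]
 [364.33834168 182.89095408]
 [366.05784757 164.59892226]]
```

View pics/pinc.png

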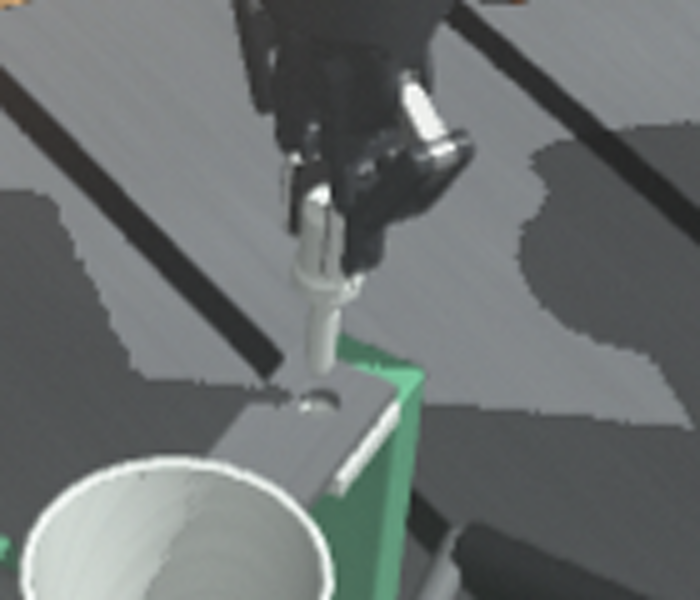

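The hole is at about pixel (364.2,190.2) and the pin tip at (364,184.4), directly above it. I'll check with the depth data too.

```bash
python3 - <<'E'
from fit import *
np.set_printoptions(precision=4,suppress=True)
off={"top":[-.0014,-.0014,-.0004],"scene":[.0006,.0014,-.0002]}
p,dt=env.read_camera("top")
for n,d in(("top",dt),("scene",np.load("scene7.npy"))):
    P=cloud(n,d,np.ones((480,640),bool))-off[n]
    Q=P[(P[:,2]>.19)&(P[:,2]<.244)&(np.hypot(P[:,0]-.461,P[:,1]+.036)<.02)]
    print(n,len(Q))
    if len(Q)<30: continue
    f=lambda a:np.min([abs(cyl(Q-[a[0],a[1],0],[0,0,.211],.006,.025,2)),abs(cyl(Q-[a[0],a[1],0],[0,0,a[2]+.004],.014,.004,2))],axis=0)*1000
    s=least_squares(f,[.461,-.036,.236],loss="soft_l1",x_scale=.01,diff_step=1e-4); print(s.x,np.median(f(s.x)))
    print(Q[Q[:,2]<.225].mean(0),len(Q[Q[:,2]<.225]))
    # re-check hole: tongue-edge midline
E
python3 plan.py .4603 -.0351 .27 176
```

```text
top 0
scene 129
[ 0.4609 -0.0379  0.2358] 0.7154800019308731
[ 0.4637 -0.0343  0.2083] 72
t 23.35 tcp [ 0.4619 -0.0378  0.2722] yaw 175.96 F [ 0.3 -0.1 -1.4] gap 0.0226 q [-0.25  0.09 -0.18  1.3  -0.   -0.18]
travel [0.015 0.022 0.018] rot [-0.001  0.001 -0.001]
```

```bash
python3 -m pendant '[{"travel":[0.007,0.023,0],"rot":[0,0,0],"fingers":-1},{"travel":[0.007,0.023,0.05],"rot":[0,0,0],"fingers":-1},{"travel":[0.007,0.023,0.1],"rot":[0,0,0],"fingers":-1},{"travel":[0.007,0.023,0.14],"rot":[0,0,0],"fingers":-1},{"travel":[0.007,0.023,0.17],"rot":[0,0,0],"fingers":-1},{"travel":[0.007,0.023,0.19],"rot":[0,0,0],"fingers":-1}]'
python3 plan.py .4613 -.0351 .21 176
```

```text
clock: 23.95
tcp_pos: [0.4604, -0.0339, 0.2491]
orientation: [0.0, 0.034, 0.999, -0.001]
wrist_force: [0.3, -1.3, 2.1]
finger_gap: 0.0225
grip_force: 40.4
t 23.95 tcp [ 0.4604 -0.0339  0.2491] yaw 176.05 F [ 0.3 -1.3  2.1] gap 0.0225 q [-0.25  0.09 -0.23  1.24 -0.   -0.18]
travel [-0.008 -0.009  0.326] rot [-0.001  0.001  0.001]
```

No force and the tip is already inside the tongue. Continuing down.

```bash
python3 -m pendant '[{"travel":[0,0,0.05],"rot":[0,0,0],"fingers":-1},{"travel":[0,0,0.1],"rot":[0,0,0],"fingers":-1},{"travel":[0,0,0.15],"rot":[0,0,0],"fingers":-1},{"travel":[0,0,0.15],"rot":[0,0,0],"fingers":-1}]'
python3 plan.py .4613 -.0351 .209 176
```

```text
clock: 24.35
tcp_pos: [0.4602, -0.0342, 0.2303]
orientation: [-0.0, 0.035, 0.999, -0.001]
wrist_force: [1.4, -4.6, -4.0]
finger_gap: 0.0219
grip_force: 39.8
t 24.35 tcp [ 0.4602 -0.0342  0.2303] yaw 176.03 F [ 1.4 -4.6 -4. ] gap 0.0219 q [-0.25  0.1  -0.27  1.2  -0.   -0.18]
travel [-0.01  -0.007  0.177] rot [-0.002 -0.     0.001]
```

```bash
python3 -m pendant '[{"travel":[-0.005,-0.01,0.03],"rot":[0,0,0],"fingers":-1},{"travel":[-0.005,-0.01,0.08],"rot":[0,0,0],"fingers":-1},{"travel":[-0.005,-0.01,0.13],"rot":[0,0,0],"fingers":-1},{"travel":[-0.005,-0.01,0.17],"rot":[0,0,0],"fingers":-1},{"travel":[-0.005,-0.01,0.17],"rot":[0,0,0],"fingers":-1}]'
python3 plan.py .4613 -.0351 .209 176
```

```text
clock: 24.85
tcp_pos: [0.4603, -0.0347, 0.2097]
orientation: [-0.001, 0.034, 0.999, 0.0]
wrist_force: [1.0, -3.6, -2.7]
finger_gap: 0.0221
grip_force: 39.9
t 24.85 tcp [ 0.4603 -0.0347  0.2097] yaw 176.06 F [ 1.  -3.6 -2.7] gap 0.0221 q [-0.25  0.11 -0.31  1.15 -0.   -0.18]
travel [-0.008 -0.003  0.006] rot [ 0.    -0.001  0.001]
```

```bash
python3 -m pendant '[{"travel":[0,-0.01,0.01],"rot":[0,0,0],"fingers":-1},{"travel":[0,-0.01,0.01],"rot":[0,0,0],"fingers":0},{"travel":[0,-0.01,0.01],"rot":[0,0,0],"fingers":0},{"travel":[0,-0.01,0.01],"rot":[0,0,0],"fingers":0},{"travel":[0,-0.01,-0.1],"rot":[0,0,0],"fingers":0},{"travel":[0,-0.01,-0.4],"rot":[0,0,0],"fingers":0},{"travel":[0,-0.01,-0.8],"rot":[0,0,0],"fingers":0},{"travel":[0,-0.01,-1],"rot":[0,0,0],"fingers":0}]'
python3 -m pendant '[{"travel":[0.2,-0.9,-0.5],"rot":[0,0,0],"fingers":0},{"travel":[0.2,-0.9,-0.5],"rot":[0,0,0],"fingers":0},{"travel":[0.2,-0.9,-0.5],"rot":[0,0,0],"fingers":0}]'
python3 -m pendant '[{"travel":[0,-0.9,0],"rot":[0,0,0],"fingers":0},{"travel":[0,-0.9,0],"rot":[0,0,0],"fingers":0},{"travel":[0,-0.9,0],"rot":[0,0,0],"fingers":0}]' >/dev/null
python3 tilt.py
python3 - <<'E'
from fit import *
off={"top":[-.0014,-.0014,-.0004],"scene":[.0006,.0014,-.0002]}
for n in off:
    P=cloud(n,np.load(n+"6.npy"),np.ones((480,640),bool))-off[n]
    Q=P[(P[:,2]>.171)&(P[:,2]<.225)&(np.hypot(P[:,0]-.4603,P[:,1]+.0351)<.022)]
    print(n,len(Q),"pin top (want .211)",np.sort(Q[:,2])[-12:].round(4))
cv2.imwrite("pics/fin.png",np.hstack([cv2.resize(cv2.imread("pics/scene6.png")[130:380,180:480],(480,400)),cv2.resize(cv2.imread("pics/top6.png")[150:340,210:360],(316,400))]))
E
```

```text
clock: 25.65
tcp_pos: [0.4613, -0.036, 0.3346]
orientation: [0.002, 0.034, 0.999, -0.0]
wrist_force: [-0.1, 0.0, 0.2]
finger_gap: 0.0427
grip_force: 0.0
clock: 25.95
tcp_pos: [0.429, -0.144, 0.3931]
orientation: [0.001, 0.035, 0.999, -0.001]
wrist_force: [0.4, 0.9, 0.2]
finger_gap: 0.0424
grip_force: 0.0
[[-0.2683 -0.1803  0.3902]] [[ 0.6799  0.1957 -0.4845]] 26.25
top 479 0.16908552124470053 before .1691/.1692
scene 385 0.17042958103322908 before .1691/.1692
top 258 pin top (want .211) [0.2126 0.2126 0.2126 0.2127 0.2127 0.2127 0.2131 0.2131 0.2133 0.2133
 0.2134 0.215 ]
scene 275 pin top (want .211) [0.2121 0.2122 0.2122 0.2125 0.2125 0.2126 0.2127 0.2133 0.2133 0.2133
 0.2135 0.2139]
```

View pics/fin.png

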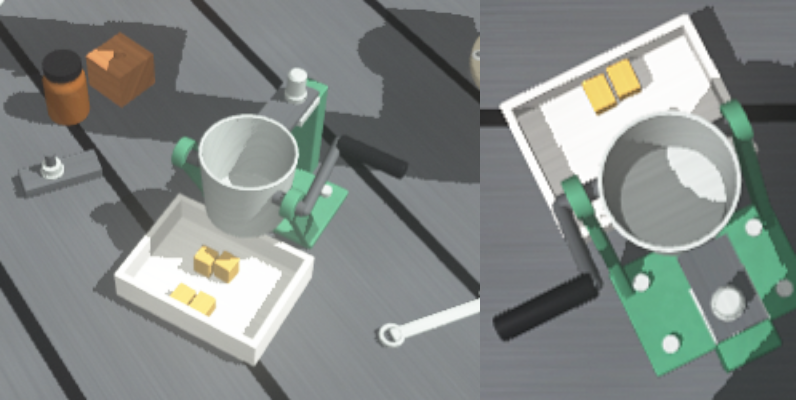

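The pin is seated in the tongue, the pot is upright and empty, the four blanks are in the tray, and the jar, clamp and spanner are undisturbed.

```bash
python3 -c "
from workcell import env
print(env.hand_in())"
```

```text
the job is handed in; nothing more can be done
None
```

I handed the job in at about 26 s. The final pictures show the pot empty and upright, the four blanks in the tray on the bench, and the pin down in the lock hole. The jar, spanner and clamp look untouched, and the gripper is clear of everything; the judging gave no result back.

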